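# Seat the swatch board and start the paint marker on it

### The arm

A 6-joint arm with a two-finger parallel gripper is mounted at the origin on the work surface. World frame = base frame: x ahead of the robot, y to its left, z up, the work surface at z = 0. Lengths are in m, angles in rad, forces in N, time in s.
With the tool pointing down it reaches from about 0.375 to 0.975 m from the base axis. Payload 3.8 kg.
Tool frame: the origin (TCP) lies at the very end of the fingers, on their centre line; the grasp point (between the pads) lies 19 mm behind it (ctrl.tcp_to_grasp is the distance from the TCP to the grasp point, in m); z points along the fingers, y is the line along which they close (so a half turn about z gives the same grasp; the last joint's range is limited). The gripper opens to 85 mm and grips with 20 to 120 N. Pads are 22 mm wide; open, the fingers measure 114 mm over their backs; the gripper's body (76 mm by 85 mm) begins 54 mm behind the grasp point. The pads swing forward as they close: fully open they stand 13 mm farther back than shut.
Start: joints at [1.122, 0.264, 1.604, -0, 1.274, -0.037], TCP at [0.27, 0.619, 0.231] pointing down, gripper open.
Joint ranges: [-2.63, 2.63], [-0.94, 2.18], [0.31, 2.57], [-1.31, 4.45], [0, 2.66], [-2.55, 2.55]. Speed limits (rad/s): [2.57, 2.57, 3.14, 3.14, 3.14, 3.14].

### API

Orientations are given as a unit quaternion [w, x, y, z].
In Python, from workcell import ctrl gives the robot as it stands. The module is installed in compiled form; this text tells all that it offers.
- The arm moves only by the shell command python3 -m handwheel 'ROWS' [OPENING]. ROWS is JSON, a list of rows, each a list of 2 entries, a list of its own where there are three numbers: the shift along the tool's x, y, z in m, then the turn about the tool's z in rad. A call has 1 to 10 rows; each row shifts and turns the commanded pose from where the row before left it, along the tool's axes as they then stand; what a row does not reach is not made up. A row lasts 1/10 s, in which the tool goes at most 50 mm and 8.59 degrees, less where a joint would pass 70% of its speed; a pose out of reach is approached as far as the arm can. A call is refused whole if a number of a shift passes 0.05 or a number of a turn 0.15, either way. A call with a gripper value outside its range is refused whole. OPENING is the finger opening in m, from 0 to 0.0854, set as the call begins (- or left out, the last holds). The fingers move at their own pace and stop on an object; the grip force is fixed at half the most. Time passes only in rows, so rows that do not move let the fingers close. It gives the time, the measured TCP pose, the force, the opening and the grip force at its end, in the units of the state.
- ctrl.get_state(): the state, without advancing time (a new reading comes with each control period).
- ctrl.camera(name): name is "side" or "top" or "wrist"; returns a dict with "img" (400x640x3 uint8, red, green, blue), "mtx" (3x3 intrinsics, pixels), "k1" (the pictures are not rectified: a ray, as slopes to the right and down, at radius r is drawn at 1 + k1 r^2 times it, then the intrinsics apply), "pose" (4x4, takes a point from camera to world coordinates). Camera axes: x right, y up, looking along -z (the intrinsics and any distortion apply to the point x, -y, -z); pixel columns grow to the right and rows downward; lengths in m; the calibration is good to about 2 mm. A picture is of the moment at which its call begins. There is no depth.
- ctrl.hand_in(): hands the job in; it is judged then, once.
The state is a dict: "time": time; "joint_positions": joint angles; "joint_vel": joint speeds; "joint_efforts": joint torques, N m; "tcp_pos": TCP position; "tcp_rot": TCP orientation; "force": force on the tool from outside, world axes, zero at the start; "wrist_torque": the same for the moment, N m; "opening": finger opening in m; "grasp_force": force on a finger pad.
Only numpy, scipy, OpenCV 4.12 (cv2) and the standard library are available. Lean on these libraries where they do the work, as an engineer would, in place of code of your own. Each camera call takes 0.05 s, during which the arm holds its last target. There are 200 camera calls.

### The job

Set the white swatch board down on the grey base so that it sits fully home over both brass pegs (either way round) and let go of it; do not drop it. Then take the orange marker from the wooden stand and hold it upright with its chisel nib on the middle of the orange spot, the broad side of the nib along the black line, pressed lightly so that the sprung nib is about half way in and not bottomed. Finish holding it like that, still gripped, and leave everything else where it is.

Things in the scene. Friction and masses are not known exactly. Their poses are not given: they have to be found in the camera images.
- base: grey registration base fixed to the table, 160 (x) x 120 (y) x 20 mm high. Origin: centre of its underside, on the table; z up. Two brass pegs stand on its top at (+50, +34) and (-50, -34) mm: 10 mm diameter, 9 mm tall, tapered over the upper 3 mm to 6 mm diameter.
- base_seat (a point): centre of the base's top face, 20 mm above the table, axes as the base: where the board's underside centre belongs.
- board: loose white swatch board, 140 (x) x 100 (y) x 10 mm thick, about 0.22 kg, starts flat on the table. Origin: centre of its underside, z up. Through holes of 14 mm diameter at (+50, +34) and (-50, -34) mm. A wooden grip rib stands in its middle, 44 mm long in x, 14 mm thick in y, up to 46 mm above the underside: grasp it across its thickness (y).
- board_under (a point): centre of the board's underside, axes as the board. It belongs at the base's seat, board x along base x, either way round.
- spot (a point): middle of the orange spot (24 mm diameter) on the board's top face, at (+48, 0, +10) mm in the board's frame. The black line across the spot runs along the board's x, 34 mm long, 4 mm wide.
- stand: plywood marker stand fixed to the table, 190 (x) x 56 (y) x 50 mm high, with three slots 62 mm apart in a row along its x, each 26 x 18 mm. Origin: centre of its underside, z up.
- orange_marker: orange marker, about 53 g, upright in one of the three slots (which one varies). Origin: foot of its barrel; z up along the barrel. Flat barrel 24 mm broad (x), 14 mm thick (y), 34 to 126 mm above the origin: grip it across y. A 34 x 24 mm collar, 26 to 34 mm above the origin, rests on the stand; lift it 40 mm to leave the slot. A half turn about z makes no difference.
- orange_marker_tip (a point): centre of the flat end of the orange marker's chisel nib, 12 mm below the marker's origin when not pressed. The end is 16 mm broad along the marker's x and 4 mm thick along its y.
- orange_marker_nib (a joint): how far the orange marker's nib is pushed into the barrel: 0 = out, 0.008 m = bottomed. Spring 0.5 N per mm plus 0.5 N at the start: about 2.5 N half way in.
- blue_marker: blue marker, loose, same shape as the orange one, upright in another slot of the stand. Origin: foot of its barrel. Leave it there.
- green_marker: green marker, loose, same shape as the orange one, upright in another slot of the stand. Origin: foot of its barrel. Leave it there.
- mug: sage green mug, 80 mm wide, 92 mm tall, bystander. Origin: centre of its underside.
- paint_bottle: black paint jar with white cap, 72 mm wide, 150 mm tall, bystander. Origin: centre of its underside.
- tape_roll: roll of paper tape lying flat, 84 mm wide, 22 mm tall, bystander. Origin: centre of its underside.
- brush: flat paint brush with a wooden handle lying on the table, about 0.2 m long and under 25 mm high, bystander. Origin: underside, near its middle.
- eraser: white eraser, 45 x 22 x 13 mm, bystander.
Mind the look-alikes: they are no part of the job. Several things look just like the board: the one meant starts farthest to the robot's left.

How it is judged:
By the outcome, as a careful person would: the job done as asked, in the order asked, and still so for the second after the job is handed in, while the arm keeps its last pose, push and grip.
It also fails if it takes over 51 s, if anything falls off the work surface, if the arm or the gripper's body presses on something with over 40 N, if the wrist force passes 120 N, or if a joint passes its speed limit or range.

## Working session

There is one attempt and no reset: what is moved stays moved. The work goes in short steps, Python scripts to look and compute and a shell command to move; the robot and the scene stay as the last step left them, time stands still between calls to the robot, and variables do not carry over. Pictures are saved under pics/ and viewed, at most 10 in all, crops included, and the job is handed in when it is done.

```bash
mkdir -p pics; cat > h.py <<'E'
import numpy as np, cv2
from workcell import ctrl
def load(n):
    d=np.load(f'pics/{n}.npz'); return d
def shot(cam,n):
    c=ctrl.camera(cam); cv2.imwrite(f'pics/{n}.png',c['img'][:,:,::-1]); np.savez(f'pics/{n}.npz',img=c['img'],mtx=c['mtx'],k1=c['k1'],pose=c['pose']); return c
def pix2w(c,uv,z):
    uv=np.atleast_2d(np.array(uv,float)); K=c['mtx']; k=float(c['k1']); P=c['pose']
    d=(uv-[K[0,2],K[1,2]])/[K[0,0],K[1,1]]; s=d.copy()
    for _ in range(30): s=d/(1+k*(s**2).sum(1,keepdims=True))
    r=np.c_[s[:,0],-s[:,1],-np.ones(len(s))]@P[:3,:3].T; o=P[:3,3]
    return o+r*((z-o[2])/r[:,2])[:,None]
def w2pix(c,p):
    p=np.atleast_2d(np.array(p,float)); K=c['mtx'];P=c['pose']; q=(p-P[:3,3])@P[:3,:3]
    s=np.c_[q[:,0]/-q[:,2],-q[:,1]/-q[:,2]]; s=s*(1+float(c['k1'])*(s**2).sum(1,keepdims=True))
    return s*[K[0,0],K[1,1]]+[K[0,2],K[1,2]]
def crop(n,x,y,w,h,f,o):
    im=cv2.imread(f'pics/{n}.png')[y:y+h,x:x+w]; cv2.imwrite(f'pics/{o}.png',cv2.resize(im,None,fx=f,fy=f,interpolation=cv2.INTER_CUBIC))
E
python3 - <<'E'
from h import *
for n in('top','side'):
    c=shot(n,n+'0'); print(c['pose'].round(3),c['mtx'],c['k1'])
s=ctrl.get_state(); print(s, ctrl.tcp_to_grasp)
E
```

```text
[[ 1.500e-02  9.940e-01 -1.070e-01  3.240e-01]
 [-1.000e+00  1.500e-02 -3.000e-03 -5.400e-02]
 [-1.000e-03  1.080e-01  9.940e-01  1.725e+00]
 [ 0.000e+00  0.000e+00  0.000e+00  1.000e+00]] [[516.91385326   0.         324.29298235]
 [  0.         516.91385326 205.32188442]
 [  0.           0.           1.        ]] -0.1355277112932677
[[ 0.832  0.422 -0.359  0.099]
 [-0.554  0.63  -0.544 -0.686]
 [-0.003  0.651  0.759  0.917]
 [ 0.     0.     0.     1.   ]] [[430.15523502   0.         317.78909867]
 [  0.         430.15523502 205.63723668]
 [  0.           0.           1.        ]] -0.03408866843322256
{'time': 0.1, 'joint_positions': array([ 1.12211475e+00,  2.64690561e-01,  1.60520365e+00, -2.41271532e-05,
        1.27369552e+00, -3.68914695e-02]), 'joint_vel': array([-0.00033759,  0.00043626, -0.00299349,  0.00100309,  0.00059511,
       -0.00084634]), 'joint_efforts': array([ 7.59827217e-04, -5.16705143e+01, -3.68592095e+01, -6.48131686e-05,
        6.35492761e-03, -4.27166765e-05]), 'tcp_pos': array([0.26989481, 0.61799481, 0.23009617]), 'tcp_rot': array([-2.28863550e-04,  2.04439822e-01,  9.78878625e-01, -9.72024997e-04]), 'force': array([ 0.24442518, -0.36900428,  0.60782718]), 'wrist_torque': array([0.03189435, 0.02353055, 0.01494594]), 'grasp_force': 0.0, 'opening': 0.08532185581332699} 0.0187
```

View pics/top0.png

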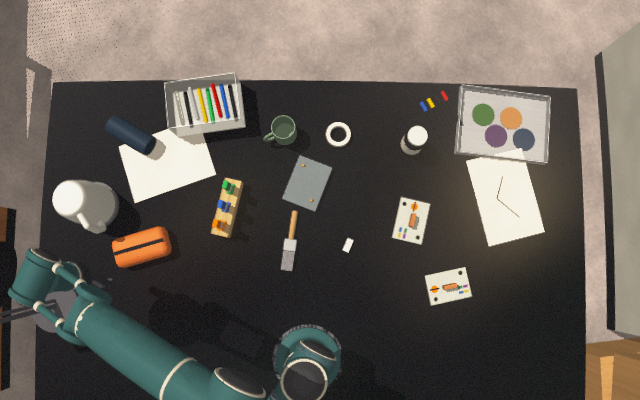

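View pics/side0.png

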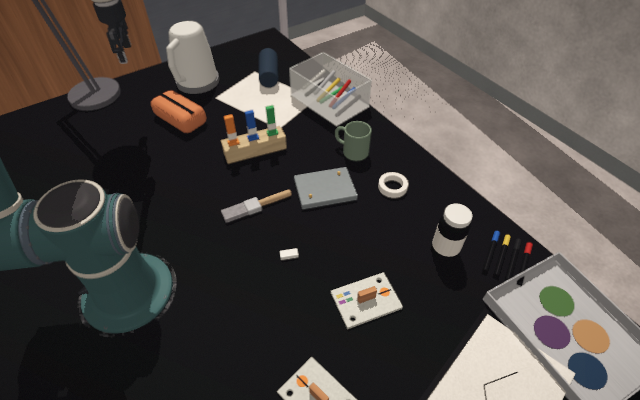

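The boards in the top view are A at (411,220) and B at (448,286). World +y, the robot's left, is image left, so A is the one meant. The orange marker is at (216,226), the nearest stand slot, and the base is at (307,183). I'll confirm all of these in an enlarged mosaic.

```bash
python3 - <<'E'
from h import *
im=cv2.imread('pics/top0.png')
r=lambda x,y:cv2.resize(im[y:y+75,x:x+75],(400,400),interpolation=cv2.INTER_CUBIC)
a=np.hstack([r(375,182),r(270,146)]);cv2.imwrite('pics/m1.png',a)
im2=cv2.imread('pics/side0.png')
b=np.hstack([r(190,170),cv2.resize(im2[90:165,210:297],(400,345),interpolation=cv2.INTER_CUBIC).copy() if 0 else cv2.resize(im2[90:165,215:290],(400,400),interpolation=cv2.INTER_CUBIC)]);cv2.imwrite('pics/m2.png',b)
E
```

```text
(no output)
```

View pics/m1.png

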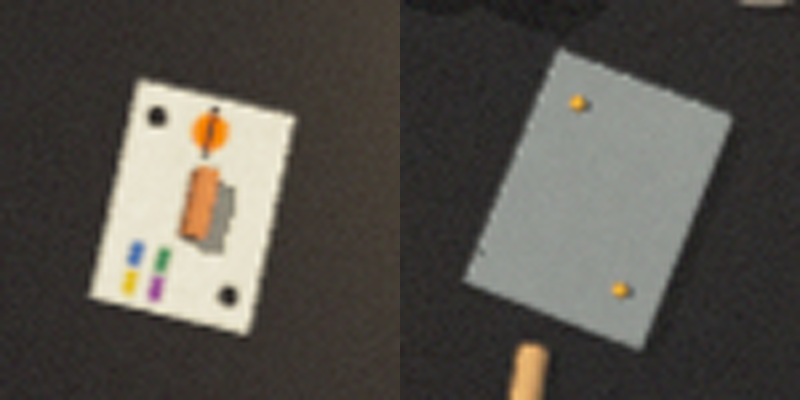

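View pics/m2.png

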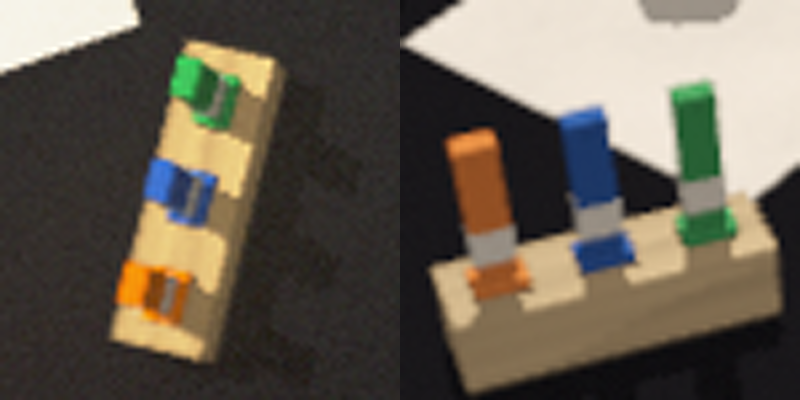

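Confirmed. Board A has its orange spot at crop (210,131) and holes at (157,116) and (228,296). The base pegs are at (578,102) and (620,290). The marker order along the stand is orange, blue, green, with the barrels' broad sides along the stand.

```bash
python3 - <<'E'
from h import *
c=load('top0'); s=75/400
def f(l,ox,oy,z,n,rx0=0):
    w=pix2w(c,[((a-rx0)*s+ox-.5+.09,b*s+oy-.5+.09) for a,b in l],z)[:,:2]; return w
def rect(w,n):
    m=w.mean(0); e=(w[0]+w[1]-w[2]-w[3])/2; e2=(w[0]+w[3]-w[1]-w[2])/2
    print(n,m.round(4),'len',np.linalg.norm(e).round(4),np.linalg.norm(e2).round(4),'yaw',np.arctan2(e[1],e[0]).round(4),np.arctan2(-e2[0],e2[1]).round(4))
rect(f([(137,79),(296,117),(250,334),(90,297)],375,182,.01,''),'board')
print('holes',f([(157,116),(228,296),(210,131)],375,182,.01,''))
rect(f([(559,47),(733,117),(642,349),(464,281)],270,146,.02,'',400),'base')
print('pegs',f([(578,102),(620,290)],270,146,.029,'',400), f([(578,102),(620,290)],270,146,.029,'',400).mean(0))
w=f([(185,40),(112,338)],190,170,.05,'');e=w[0]-w[1];print('stand left edge',w,np.linalg.norm(e),np.arctan2(e[1],e[0]))
print('collar/ marker tops z.152?', f([(195,75),(165,180),(130,283)],190,170,.15,''))
st=ctrl.get_state(); print(st['tcp_pos'])
from scipy.spatial.transform import Rotation as R
print(R.from_quat(np.roll(st['tcp_rot'],-1)).as_matrix().round(3))
E
```

```text
board [ 0.4634 -0.3388] len 0.1402 0.103 yaw -0.2122 -0.2168
holes [[ 0.51995563 -0.31576155]
 [ 0.40750049 -0.36040247]
 [ 0.51098837 -0.34926189]]
base [0.5832 0.01  ] len 0.1582 0.1187 yaw -0.3574 -0.362
pegs [[ 0.64219321  0.02426192]
 [ 0.52429584 -0.00417148]] [0.58324452 0.01004522]
stand left edge [[0.59353586 0.28233442]
 [0.40848477 0.32083467]] 0.18901368519462827 -0.20512579019634125
collar/ marker tops z.152? [[0.55694053 0.25559286]
 [0.49536765 0.270851  ]
 [0.4353373  0.28910191]]
[0.26989481 0.61799481 0.23009617]
[[-0.916  0.4   -0.001]
 [ 0.4    0.916 -0.002]
 [ 0.    -0.002 -1.   ]]
```

```bash
python3 -m handwheel '[[[0,0,0],-0.098],[[0,0,0],-0.098],[[-0.014,-0.019,0],0],[[-0.028,-0.038,0],0],[[-0.028,-0.038,0],0],[[-0.028,-0.038,0],0],[[-0.028,-0.038,0],0],[[-0.028,-0.038,0],0],[[-0.028,-0.038,0],0],[[-0.028,-0.038,0],0]]'
python3 -m handwheel '[[[-0.028,-0.038,0],0],[[-0.028,-0.038,0],0],[[-0.028,-0.038,0],0],[[-0.028,-0.038,0],0],[[-0.014,-0.029,0],0],[[-0.006,-0.04,0],0],[[-0.006,-0.04,0],0],[[-0.006,-0.04,0],0],[[-0.006,-0.04,0],0],[[-0.006,-0.04,0],0]]'
python3 -m handwheel '[[[-0.006,-0.04,0],0],[[-0.006,-0.04,0],0],[[-0.006,-0.04,0],0],[[-0.006,-0.04,0],0],[[-0.006,-0.04,0],0],[[0,-0.02,0],0],[[0,0,0],0],[[0,0,0],0]]'
cat >> h.py <<'E'
from scipy.spatial.transform import Rotation as R
def tool():
    st=ctrl.get_state(); M=R.from_quat(np.roll(st['tcp_rot'],-1)).as_matrix(); return st,M
def goto(x,y,z,yang):
    "shift in tool axes (after turn) and turn about tool z; yang= wanted world angle of tool y"
    st,M=tool(); a=np.arctan2(M[1,1],M[0,1]); d=np.array([x,y,z])-st['tcp_pos']
    t=-((yang-a+np.pi/2)%np.pi-np.pi/2)
    A=R.from_euler('z',-t).as_matrix()@M
    print('t',st['time'],'tcp',st['tcp_pos'].round(4),'yang',a.round(4),'turn',round(t,4),'shift now-axes',(M.T@d).round(4),'after turn',(A.T@d).round(4),'F',st['force'].round(1),'op',st['opening'].round(4),'q6',st['joint_positions'][5].round(2))
E
python3 - <<'E'
from h import *
goto(.4638,-.338,.15,1.355)
c=shot('wrist','w1')
print(w2pix(c,[[.4638,-.338,.046]]))
E
```

```text
time: 1.1
tcp_pos: [0.4144, 0.2933, 0.2309]
tcp_rot: [-0.0, 0.107, 0.994, -0.0]
force: [1.0, 0.1, -0.2]
opening: 0.0855
grasp_force: 0.0
time: 2.1
tcp_pos: [0.4844, -0.1119, 0.2309]
tcp_rot: [-0.0, 0.108, 0.994, 0.0]
force: [0.0, -0.3, -0.1]
opening: 0.0853
grasp_force: 0.0
time: 2.9
tcp_pos: [0.4668, -0.3315, 0.2306]
tcp_rot: [-0.001, 0.108, 0.994, 0.001]
force: [1.1, 1.2, -0.3]
opening: 0.0852
grasp_force: 0.0Traceback (most recent call last):
  File "<stdin>", line 2, in <module>
  File "h.py", line 27, in goto
    print('t',st['time'],'tcp',st['tcp_pos'].round(4),'yang',a.round(4),'turn',round(t,4),'shift now-axes',(M.T@d).round(4),'after turn',(A.T@d).round(4),'F',st['force'].round(1),'op',st['opening'].round(4),'q6',st['joint_positions'][5].round(2))
                                                                                                                                                                                        ^^^^^^^^^^^^^^^^^^^
AttributeError: 'float' object has no attribute 'round'
```

```bash
sed -i "s/st\['opening'\].round(4)/st['opening']/" h.py
python3 - <<'E'
from h import *
goto(.4638,-.338,.15,1.355)
c=shot('wrist','w1')
print(w2pix(c,[[.4638,-.338,.046]]))
E
```

```text
t 2.9 tcp [ 0.4668 -0.3315  0.2306] yang 1.3537 turn -0.0013 shift now-axes [ 0.0014 -0.0071  0.0806] after turn [ 0.0015 -0.0071  0.0806] F [ 1.1  1.2 -0.3] op 0.08520447007147525 q6 -2.02
[[316.59864801 169.58900968]]
```

View pics/w1.png

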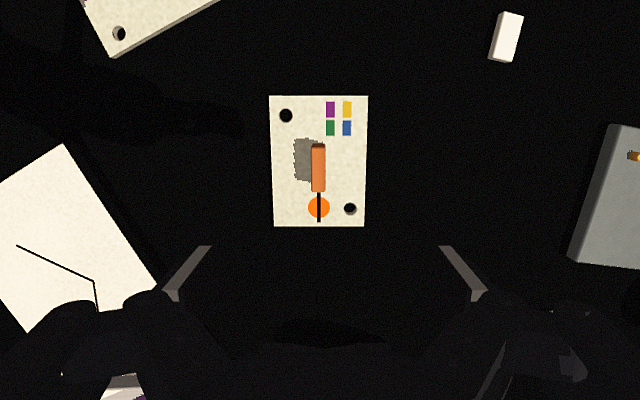

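The wrist view shows the board with corners at (269,96), (368,96), (366,227) and (274,227). The rib is centred near (318,168), the spot is at (319,207) and the holes are at (286,115) and (350,208).

```bash
python3 - <<'E'
from h import *
c=load('w1')
w=pix2w(c,[(286,115),(350,208),(319,207)],.01); print(w.round(4)); m=(w[0]+w[1])/2;d=w[1]-w[0]; print(m,np.linalg.norm(d),np.arctan2(d[1],d[0])-np.arctan2(34,50))
w=pix2w(c,[(274,227),(366,227),(368,96),(269,96)],.01);print(w.mean(0)); e=(w[0]+w[1]-w[2]-w[3]);print(np.arctan2(e[1],e[0]))
print(c['pose'].round(3))
# rib side edges at top
w=pix2w(c,[(311.5,148),(325,148),(325.5,191),(311.5,191)],.046);print(w.round(4),w.mean(0))
E
```

```text
[[ 0.4085 -0.3582  0.01  ]
 [ 0.5198 -0.3141  0.01  ]
 [ 0.5114 -0.3469  0.01  ]]
[ 0.46411809 -0.33618671  0.01      ] 0.11974980962936731 -0.21983966470292826
[ 0.46570114 -0.33631576  0.01      ]
-0.20930353421971035
[[ 0.215 -0.943 -0.252  0.403]
 [ 0.977  0.208  0.055 -0.317]
 [ 0.001 -0.258  0.966  0.373]
 [ 0.     0.     0.     1.   ]]
[[ 0.4427 -0.3381  0.046 ]
 [ 0.4454 -0.3258  0.046 ]
 [ 0.4862 -0.3342  0.046 ]
 [ 0.4833 -0.3475  0.046 ]] [ 0.4643926  -0.33639811  0.046     ]
```

```bash
python3 -m handwheel '[[[0.001,-0.006,0.03],0],[[0,0,0.04],0],[[0,0,0.04],0],[[0,0,0.04],0],[[0,0,0.03],0],[[0,0,0.02],0],[[0,0,0.0135],0],[[0,0,0],0],[[0,0,0],0]]'
python3 - <<'E'
from h import *
goto(.4643,-.337,.017,1.356)
E
```

```text
time: 3.85
tcp_pos: [0.4657, -0.3371, 0.0185]
tcp_rot: [0.0, 0.107, 0.994, -0.0]
force: [-0.2, -0.2, 0.1]
opening: 0.0852
grasp_force: 0.0
t 3.85 tcp [ 0.4657 -0.3371  0.0185] yang 1.3559 turn -0.0001 shift now-axes [ 0.0014 -0.0002  0.0015] after turn [ 0.0014 -0.0002  0.0015] F [-0.2 -0.2  0.1] op 0.08522335649225965 q6 -2.03
```

Close on the rib and lift.

```bash
python3 -m handwheel '[[[0.001,0,0.001],0],[[0,0,0],0],[[0,0,0],0],[[0,0,0],0],[[0,0,0],0],[[0,0,0],0],[[0,0,0],0],[[0,0,0],0]]' 0.0
python3 -m handwheel '[[[0,0,-0.005],0],[[0,0,-0.015],0],[[0,0,-0.03],0],[[0,0,-0.03],0],[[0,0,-0.02],0],[[0,0,0],0],[[0,0,0],0]]'
python3 - <<'E'
from h import *
goto(.5832,.010,.09,1.5708-.36)
E
```

```text
time: 4.65
tcp_pos: [0.4644, -0.3375, 0.0173]
tcp_rot: [0.0, 0.108, 0.994, -0.0]
force: [-0.1, -1.1, 4.6]
opening: 0.013
grasp_force: 59.5
time: 5.35
tcp_pos: [0.464, -0.337, 0.1171]
tcp_rot: [0.0, 0.108, 0.994, -0.0]
force: [-0.3, -0.1, -2.5]
opening: 0.0133
grasp_force: 58.7
t 5.35 tcp [ 0.464  -0.337   0.1171] yang 1.355 turn 0.1442 shift now-axes [-0.0421  0.3645  0.027 ] after turn [0.0107 0.3668 0.027 ] F [-0.3 -0.1 -2.5] op 0.013325492320022288 q6 -2.03
```

```bash
python3 -m handwheel '[[[0,0.01,0],0.048],[[0,0.02,0],0.048],[[0.001,0.035,0],0.048],[[0.002,0.045,0],0],[[0.002,0.045,0],0],[[0.002,0.045,0],0],[[0.002,0.045,0],0],[[0.002,0.045,0],0],[[0.001,0.035,0],0],[[0.001,0.02,0],0]]'
python3 -m handwheel '[[[0,0.015,0],0],[[0,0.005,0],0],[[0,0,0],0],[[0,0,0],0]]'
python3 - <<'E'
from h import *
goto(.5832,.010,.09,1.5708-.36)
c=shot('wrist','w2'); shot('top','top2')
E
```

```text
time: 6.35
tcp_pos: [0.5674, -0.0052, 0.1144]
tcp_rot: [-0.002, 0.178, 0.984, 0.0]
force: [0.2, -0.3, -1.8]
opening: 0.013
grasp_force: 58.8
time: 6.75
tcp_pos: [0.575, 0.0097, 0.1162]
tcp_rot: [-0.001, 0.179, 0.984, -0.0]
force: [-0.1, -0.4, -2.1]
opening: 0.0128
grasp_force: 58.8
t 6.75 tcp [0.575  0.0097 0.1162] yang 1.2103 turn -0.0005 shift now-axes [-0.0076  0.0032  0.0262] after turn [-0.0076  0.0032  0.0262] F [-0.1 -0.4 -2.1] op 0.012826703147329085 q6 -1.24
```

View pics/w2.png

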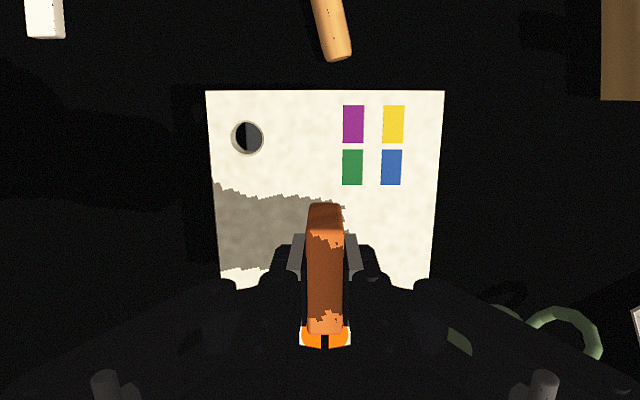

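The held board shows its hole at (247,137) and its far corners at (206,91) and (444,90). It sits square in the hand, with the grey base visible through the hole.

```bash
python3 - <<'E'
from h import *
st,M=tool(); t=st['tcp_pos']
c=load('w2'); w=pix2w(c,[(247,137),(206,91),(444,90)],t[2]-.0073); 
print('tool-frame (board -x ~ tool +x):',((w-t)@M).round(4))
c=load('top2'); print(w2pix(c,[list(t)]))
crop('top2',265,140,90,68,8,'t2c')
E
```

```text
tool-frame (board -x ~ tool +x): [[ 0.0504 -0.0326  0.0073]
 [ 0.0696 -0.0488  0.0074]
 [ 0.0701  0.05    0.0073]]
[[306.04869529 180.57469467]]
```

View pics/t2c.png

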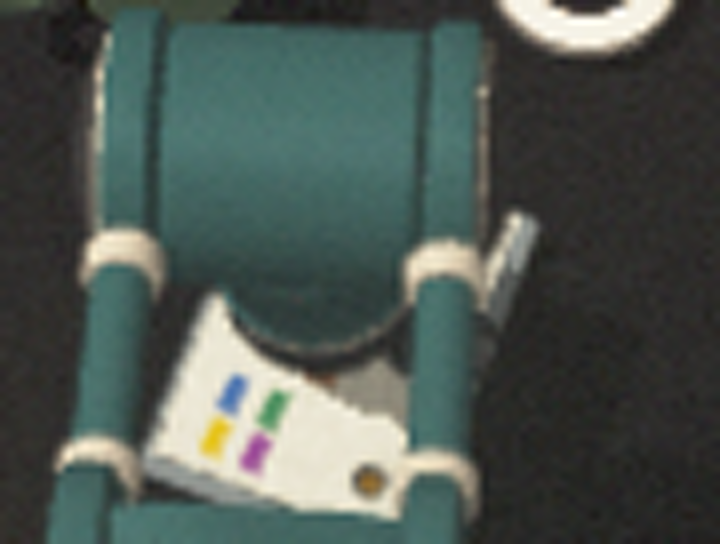

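The top crop shows the hole near crop (369,481) with a brass peg visible inside it. I'll use that to check the top camera's bias against the arm.

```bash
python3 - <<'E'
from h import *
st,M=tool(); t=st['tcp_pos']
c=load('top2')
for z in(.0073,):
  h=t+M@[.050,-.034,z]; print('pred hole',h, 'seen', pix2w(c,[(265+369/8-.45,140+481/8-.45)],h[2]))
im=c['img'].astype(int)[190:208,300:322]; 
hsv=cv2.cvtColor(c['img'],cv2.COLOR_RGB2GRAY)[194:206,304:318]; print(hsv)
E
```

```text
pred hole [ 0.51638594 -0.0046704   0.10932831] seen [[ 0.51571135 -0.00599453  0.10932831]]
[[229 232 228 228 230 230 229 228 229 227 229 216  93  99]
 [231 231 229 228 228 229 230 228 227 227 227 212  98 109]
 [232 228 228 228 226 229 227 227 226 224 224 185 140 161]
 [230 228 228 228 229 226 219 214 218 222 224 219 222 224]
 [226 227 226 229 226 191 114 124 164 213 215 214 218 215]
 [226 226 231 230 217 111  96 103 112 169 209 210 170 109]
 [228 230 229 225 214 114 111 115 115 161 209 198 112  83]
 [228 231 229 229 222 161 115 118 142 209 196 142  91  90]
 [226 226 227 227 230 223 186 173 196 221 179 128  94  91]
 [190 190 197 217 217 218 218 218 224 220 182 109  95  94]
 [ 94  93  95  95  94 104 125 131 166 192 177 101  96  97]
 [ 95  93  92  94  94  91  95  96  93  91  92  94  96  98]]
```

```bash
python3 -m handwheel '[[[-0.004,0.0025,0.01],0],[[-0.004,0.002,0.02],0],[[0,0,0.02],0],[[0,0,0.008],0],[[0,0,0],0],[[0,0,0],0],[[0,0,0],0]]'
python3 - <<'E'
from h import *
goto(.5838,.0112,.0373,1.5708-.36)
c=shot('wrist','w3'); crop('w3',190,80,110,80,7,'w3c')
st,M=tool(); t=st['tcp_pos']; h=t+M@[.050,-.034,.0073]; print(w2pix(c,[list(h), [.5838-.050*np.cos(-.36)+.034*np.sin(-.36)*-1*-1, 0,0]])[0], t[2])
a=-.36; p=np.array([.5838,.0112])+np.array([[np.cos(a),-np.sin(a)],[np.sin(a),np.cos(a)]])@[-.05,-.034]
print('peg top pred px',w2pix(c,[[p[0],p[1],.029]]))
E
```

```text
time: 7.55
tcp_pos: [0.5857, 0.0119, 0.0599]
tcp_rot: [0.001, 0.179, 0.984, 0.0]
force: [0.8, -0.4, -2.6]
opening: 0.0135
grasp_force: 58.8
t 7.55 tcp [0.5857 0.0119 0.0599] yang 1.2109 turn 0.0001 shift now-axes [ 0.0016 -0.0013  0.0226] after turn [ 0.0016 -0.0013  0.0226] F [ 0.8 -0.4 -2.6] op 0.013544369269345987 q6 -1.23
[244.23948679 137.49734535] 0.060047955235538894
peg top pred px [[251.96404425 129.27614957]]
```

View pics/w3c.png

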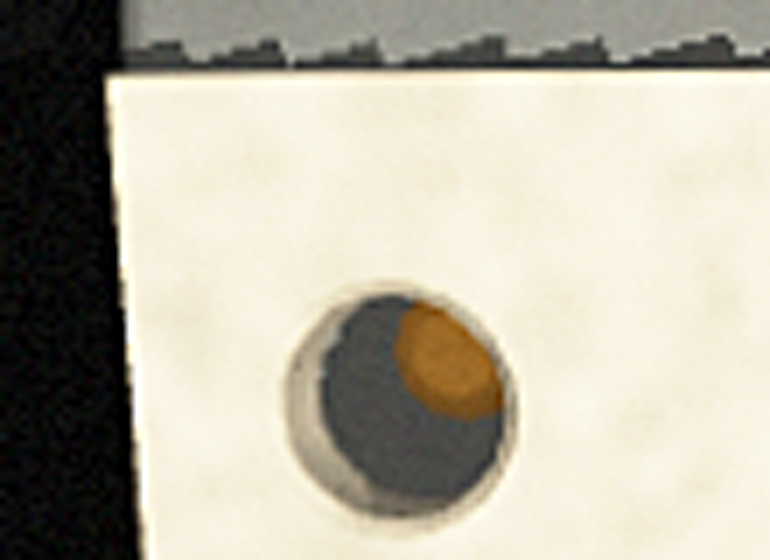

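In the crop the peg's top is at (254,129.7) px and the hole's centre at (247,137). That agrees with the prediction within about 0.5 mm, so I'll correct slightly and lower.

```bash
python3 -m handwheel '[[[0.0013,-0.0017,0],0],[[0,0,0.004],0],[[0,0,0.004],0],[[0,0,0.003],0],[[0,0,0],0],[[0,0,0],0]]'
python3 - <<'E'
from h import *
goto(.5839,.0108,.0373,1.5708-.36)
E
```

```text
time: 8.2
tcp_pos: [0.5826, 0.0109, 0.0474]
tcp_rot: [-0.0, 0.179, 0.984, -0.0]
force: [-0.2, -0.4, -1.7]
opening: 0.013
grasp_force: 58.8
t 8.2 tcp [0.5826 0.0109 0.0474] yang 1.211 turn 0.0002 shift now-axes [-0.0012  0.0004  0.0101] after turn [-0.0012  0.0004  0.0101] F [-0.2 -0.4 -1.7] op 0.013005027596081482 q6 -1.24
```

```bash
python3 -m handwheel '[[[-0.001,0.0004,0],0],[[0,0,0],0],[[0,0,0.002],0],[[0,0,0.002],0],[[0,0,0],0]]'
python3 -m handwheel '[[[0,0,0.002],0],[[0,0,0.002],0],[[0,0,0.001],0],[[0,0,0],0],[[0,0,0],0]]'
```

```text
time: 8.7
tcp_pos: [0.5835, 0.0109, 0.0433]
tcp_rot: [-0.0, 0.179, 0.984, -0.0]
force: [-0.1, -0.7, -1.5]
opening: 0.0134
grasp_force: 58.8
time: 9.2
tcp_pos: [0.5839, 0.0109, 0.0388]
tcp_rot: [-0.0, 0.179, 0.984, -0.0]
force: [-0.2, 0.6, -1.8]
opening: 0.013
grasp_force: 58.8
```

```bash
python3 -m handwheel '[[[0,0,0.001],0],[[0,0,0],0],[[0,0,0.0005],0],[[0,0,0],0],[[0,0,0],0]]'
```

```text
time: 9.7
tcp_pos: [0.584, 0.0109, 0.0373]
tcp_rot: [0.0, 0.179, 0.984, 0.0]
force: [-0.8, 0.4, -1.7]
opening: 0.013
grasp_force: 59.0
```

```bash
python3 -m handwheel '[[[0,0,0.0005],0],[[0,0,0],0],[[0,0,0.0005],0],[[0,0,0],0],[[0,0,0],0]]'
```

```text
time: 10.2
tcp_pos: [0.584, 0.0109, 0.0373]
tcp_rot: [0.0, 0.179, 0.984, -0.0]
force: [-3.9, 0.5, 6.4]
opening: 0.0132
grasp_force: 60.2
```

```bash
python3 -m handwheel '[[[0,0,-0.0008],0],[[0,0,0],0],[[0,0,0],0],[[0,0,0],0],[[0,0,0],0],[[0,0,0],0]]' 0.085
python3 -m handwheel '[[[0,0,-0.01],0],[[0,0,-0.03],0],[[0,0,-0.045],0],[[0,0,-0.045],0],[[0,0,-0.04],0],[[0,0,-0.02],0],[[0,0,0],0],[[0,0,0],0]]'
python3 - <<'E'
from h import *
goto(.435,.288,.22,1.366)
c=shot('wrist','w4'); crop('w4',150,50,340,300,2,'w4c')
E
```

```text
time: 10.8
tcp_pos: [0.5839, 0.0109, 0.037]
tcp_rot: [-0.0, 0.179, 0.984, -0.0]
force: [-0.7, 0.6, 0.1]
opening: 0.0853
grasp_force: 0.0
time: 11.6
tcp_pos: [0.5839, 0.0109, 0.2277]
tcp_rot: [0.001, 0.179, 0.984, 0.0]
force: [-0.5, 0.3, -1.1]
opening: 0.0856
grasp_force: 0.0
t 11.6 tcp [0.5839 0.0109 0.2277] yang 1.211 turn -0.155 shift now-axes [0.237  0.2069 0.0075] after turn [0.2022 0.241  0.0075] F [-0.5  0.3 -1.1] op 0.08564338766226459 q6 -1.24
```

View pics/w4.png

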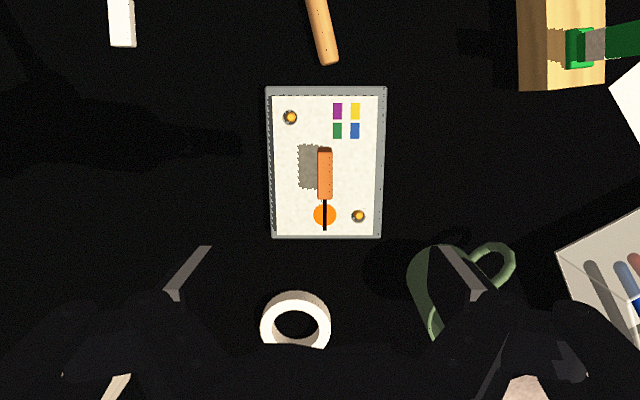

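The board is seated: both brass pegs show through their holes at (290,117) and (358,216), with an even grey margin. Next is the marker.

```bash
python3 -m handwheel '[[[0,0,0],-0.0775],[[0,0,0],-0.0775],[[0.013,0.0155,0],0],[[0.026,0.031,0],0],[[0.03,0.036,0],0],[[0.03,0.036,0],0],[[0.03,0.036,0],0],[[0.03,0.036,0],0],[[0.026,0.031,0],0],[[0.017,0.0195,0],0]]'
python3 -m handwheel '[[[0,0,0],0],[[0,0,0],0],[[0,0,0],0]]'
python3 - <<'E'
from h import *
goto(.435,.288,.22,1.366)
c=shot('wrist','w5')
E
```

```text
time: 12.65
tcp_pos: [0.4322, 0.2894, 0.2245]
tcp_rot: [-0.002, 0.101, 0.995, -0.001]
force: [-0.2, 0.4, -0.7]
opening: 0.0852
grasp_force: 0.0
time: 12.95
tcp_pos: [0.435, 0.2869, 0.2258]
tcp_rot: [-0.001, 0.102, 0.995, -0.001]
force: [0.4, -0.2, 0.5]
opening: 0.0847
grasp_force: 0.0
t 12.95 tcp [0.435  0.2869 0.2258] yang 1.3655 turn -0.0005 shift now-axes [0.0002 0.0011 0.0058] after turn [0.0002 0.0011 0.0058] F [ 0.4 -0.2  0.5] op 0.08474487852101505 q6 -0.83
```

View pics/w5.png

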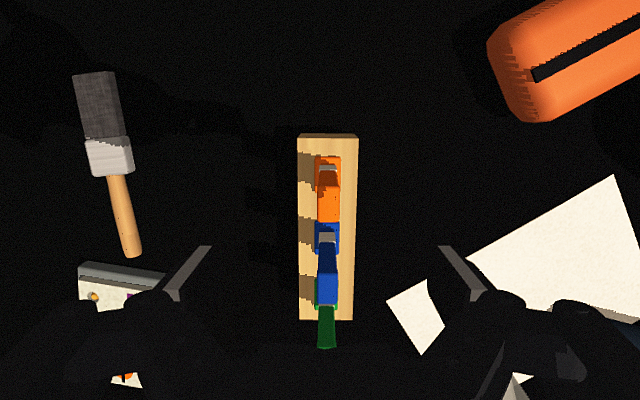

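The wrist view shows the stand spanning x 298–358 px, with the orange marker farthest at x 316–341, y 157–223. My ten views are used up, so from here I measure numerically.

```bash
python3 - <<'E'
from h import *
c=load('w5'); im=c['img']; h=cv2.cvtColor(im,cv2.COLOR_RGB2HSV)
m=(h[...,0]<14)&(h[...,1]>170)&(h[...,2]>70)
for y in range(154,230,3):
    x=np.where(m[y,305:350])[0]+305
    print(y,(x.min(),x.max(),len(x)) if len(x) else '', im[y,329])
# model prediction
a=-.205
def mk(px,py,z,ox,oy): return [px+ox*np.cos(a)-oy*np.sin(a),py+ox*np.sin(a)+oy*np.cos(a),z]
for P in((.435,.288),):
  print('barrel top',w2pix(c,[mk(*P,.150,sx*.012,sy*.007) for sx in(-1,1) for sy in(-1,1)]).round(1))
  print('collar top',w2pix(c,[mk(*P,.058,sx*.017,sy*.012) for sx in(-1,1) for sy in(-1,1)]).round(1))
  S=np.array(P)+.062*np.array([np.cos(a),np.sin(a)])
  print('stand top',w2pix(c,[mk(*S,.05,sx*.095,sy*.028) for sx in(-1,1) for sy in(-1,1)]).round(1))
E
```

```text
154  [239 194 122]
157 (np.int64(315), np.int64(339), 25) [200  74   6]
160 (np.int64(314), np.int64(340), 14) [252 128  18]
163 (np.int64(314), np.int64(340), 22) [204  84  18]
166 (np.int64(314), np.int64(340), 8) [118 110  94]
169 (np.int64(314), np.int64(340), 6) [132 124 107]
172 (np.int64(314), np.int64(340), 23) [121  47  13]
175 (np.int64(314), np.int64(337), 24) [118  46   9]
178 (np.int64(314), np.int64(340), 26) [117  47   8]
181 (np.int64(314), np.int64(340), 25) [117  43   5]
184 (np.int64(314), np.int64(338), 25) [115  48  13]
187 (np.int64(314), np.int64(339), 25) [231  91  10]
190 (np.int64(314), np.int64(339), 13) [249 128  25]
193 (np.int64(317), np.int64(339), 8) [249 128  22]
196 (np.int64(317), np.int64(339), 10) [249 123  22]
199 (np.int64(317), np.int64(339), 7) [249 127  22]
202 (np.int64(317), np.int64(339), 5) [250 134  29]
205 (np.int64(317), np.int64(339), 7) [250 131  26]
208 (np.int64(317), np.int64(339), 9) [250 133  28]
211 (np.int64(317), np.int64(339), 8) [249 131  26]
214 (np.int64(317), np.int64(339), 7) [249 128  26]
217 (np.int64(317), np.int64(338), 5) [250 130  26]
220 (np.int64(317), np.int64(327), 9) [253 130  23]
223  [  0  54 148]
226  [ 16  47 111]
229  [20 32 68]
barrel top [[315.1 185.6]
 [336.9 185.6]
 [315.4 220.9]
 [336.6 220.9]]
collar top [[312.4 156. ]
 [339.2 156. ]
 [312.7 192.7]
 [338.8 192.7]]
stand top [[294.9 137.2]
 [356.6 137.2]
 [299.1 319.1]
 [352.2 319.1]]
```

```bash
python3 -m handwheel '[[[0,0.0013,0.02],0],[[0,0,0.04],0],[[0,0,0.04],0],[[0,0,0.025],0],[[0,0,0.011],0],[[0,0,0],0],[[0,0,0],0]]'
python3 - <<'E'
from h import *
goto(.435,.2883,.090,1.366)
E
```

```text
time: 13.7
tcp_pos: [0.4366, 0.2893, 0.0922]
tcp_rot: [0.001, 0.103, 0.995, 0.0]
force: [-0.3, 0.4, -1.0]
opening: 0.0847
grasp_force: 0.0
t 13.7 tcp [0.4366 0.2893 0.0922] yang 1.3651 turn -0.0009 shift now-axes [ 0.0014 -0.0013  0.0022] after turn [ 0.0014 -0.0013  0.0022] F [-0.3  0.4 -1. ] op 0.08465240918235586 q6 -0.83
```

```bash
python3 -m handwheel '[[[0.001,-0.001,0.001],0],[[0,0,0],0],[[0,0,0],0],[[0,0,0],0],[[0,0,0],0],[[0,0,0],0],[[0,0,0],0],[[0,0,0],0]]' 0.0
python3 -m handwheel '[[[0,0,-0.01],0],[[0,0,-0.02],0],[[0,0,-0.03],0],[[0,0,-0.03],0],[[0,0,-0.01],0],[[0,0,0],0],[[0,0,0],0]]'
python3 - <<'E'
from h import *
c=load('w4'); p=pix2w(c,[(324,215),(290,117),(358,216)],.03); print('spot,holes wrist(uncorr)',p.round(4))
a=-.36; b=np.array([.584,.0109]); print('spot est', b+.048*np.array([np.cos(a),np.sin(a)]))
c=shot('wrist','w6'); shot('side','s6')
goto(.6289,-.006,.17,1.2108)
h=cv2.cvtColor(c['img'],cv2.COLOR_RGB2HSV)
m=(h[...,0]<14)&(h[...,1]>170)&(h[...,2]>70); m[:,:290]=0;m[:,370:]=0
ys=np.where(m.any(1))[0]; print(ys.min(),ys.max())
for y in range(ys.min(),ys.max(),8):
    x=np.where(m[y])[0]; print(y,(x.min(),x.max()) if len(x) else '')
E
```

```text
time: 14.5
tcp_pos: [0.4344, 0.2886, 0.0905]
tcp_rot: [0.0, 0.102, 0.995, 0.0]
force: [-0.4, -0.7, 4.3]
opening: 0.0133
grasp_force: 58.7
time: 15.2
tcp_pos: [0.4336, 0.288, 0.1889]
tcp_rot: [-0.001, 0.102, 0.995, -0.0]
force: [0.1, -0.1, -0.9]
opening: 0.0136
grasp_force: 58.7
spot,holes wrist(uncorr) [[ 0.6296 -0.0064  0.03  ]
 [ 0.5259 -0.0021  0.03  ]
 [ 0.643   0.026   0.03  ]]
spot est [ 0.62892305 -0.00600916]
t 15.3 tcp [0.433  0.2877 0.1879] yang 1.366 turn 0.1552 shift now-axes [-0.2516 -0.2477  0.0179] after turn [-0.2869 -0.2058  0.0177] F [-0.3 -0.9 -0.1] op 0.013484275333111044 q6 -0.83
193 348
193 (np.int64(322), np.int64(328))
201 (np.int64(303), np.int64(347))
209 (np.int64(303), np.int64(347))
217 (np.int64(303), np.int64(347))
225 (np.int64(303), np.int64(346))
233 (np.int64(306), np.int64(346))
241 (np.int64(309), np.int64(340))
249 (np.int64(308), np.int64(341))
257 (np.int64(307), np.int64(342))
265 (np.int64(306), np.int64(343))
273 (np.int64(305), np.int64(344))
281 (np.int64(303), np.int64(345))
289 (np.int64(302), np.int64(346))
297 (np.int64(300), np.int64(348))
305 (np.int64(298), np.int64(350))
313 (np.int64(298), np.int64(351))
321 (np.int64(298), np.int64(351))
329 (np.int64(298), np.int64(350))
337 (np.int64(298), np.int64(350))
345 (np.int64(303), np.int64(345))
```

```bash
python3 - <<'E'
from h import *
c=load('w6'); im=c['img']; st,M=tool(); t=st['tcp_pos']
for y in range(176,246,2): print(y,im[y,325],im[y,310],end='; ')
print()
q=lambda l:w2pix(c,[t+M@np.array(p) for p in l]).round(1)
O=.0665 # origin below tcp
print('nib end',q([(sx*.008,sy*.002,O+.012) for sx in(-1,1) for sy in(-1,1)]))
print('collar bot +x',q([(.017,-.012,O-.026),(.017,.012,O-.026)]),'collar top +x',q([(.017,-.012,O-.034),(.017,.012,O-.034)]))
print('barrel top +x',q([(.012,-.007,O-.126),(.012,.007,O-.126)]),'barrel at collar',q([(.012,-.007,O-.034),(.012,.007,O-.034)]))
print('barrel foot +x', q([(.012,0,O),(.0,0,O)]))
crop('w6',290,150,70,110,6,'w6c')
E
```

```text
176 [ 4 11  7] [219 171 107]; 178 [5 5 1] [224 178 111]; 180 [6 7 2] [224 176 109]; 182 [ 7 11  9] [223 177 105]; 184 [0 0 2] [226 176 110]; 186 [92 68 44] [227 177 112]; 188 [98 73 40] [226 179 112]; 190 [98 76 50] [223 174 109]; 192 [95 75 47] [226 179 112]; 194 [57 23 10] [226 178 107]; 196 [106  45   7] [157 103  60]; 198 [140  56  12] [123  47   0]; 200 [234 101  14] [147  64  12]; 202 [252 128  27] [149  58  15]; 204 [255 135  26] [156  68  20]; 206 [209  87  19] [152  67  15]; 208 [154  64  20] [152  63  15]; 210 [122  48   9] [153  64  18]; 212 [121  46  14] [153  66  19]; 214 [115  39   1] [151  60  14]; 216 [125 107  92] [133  98  77]; 218 [122 111  91] [119 113  98]; 220 [116 102  85] [114 113 101]; 222 [120 110  90] [119 112  99]; 224 [124 112 101] [121 111  98]; 226 [124 106  93] [121 108  92]; 228 [120 109  92] [124 111  99]; 230 [125 112  99] [122 109  92]; 232 [130  96  71] [147 132 115]; 234 [119  48  15] [124  55  30]; 236 [114  41   4] [120  44   9]; 238 [117  46   3] [118  45   6]; 240 [120  50  15] [120  48  11]; 242 [118  49   9] [119  45  14]; 244 [121  51  11] [114  47   8]; 
nib end [[320.3 212.7]
 [326.2 212.7]
 [320.2 189.5]
 [326.3 189.5]]
collar bot +x [[301.  190.8]
 [345.1 190.8]] collar top +x [[300.  194.7]
 [346.  194.7]]
barrel top +x [[296.5 301.3]
 [347.9 301.3]] barrel at collar [[309.7 203.9]
 [336.4 203.9]]
barrel foot +x [[323.2 188. ]
 [323.2 206.5]]
```

```bash
python3 - <<'E'
from h import *
for n,tc,ang in(('w4',[.5839,.0109,.2277],1.211),('w5',[.435,.2869,.2258],1.3655),('w6',[.433,.2877,.1879],1.366)):
    c=load(n); P=c['pose']; M=np.array([[np.cos(ang+np.pi/2),np.cos(ang),0],[np.sin(ang+np.pi/2),np.sin(ang),0],[0,0,-1]])
    print(n,(M.T@(P[:3,3]-tc)).round(4),(M.T@P[:3,:3]).round(4)[:,2])
im=load('w6')['img'].astype(int); r=im[:,318:328].mean(1).round().astype(int)
print([(y,*r[y]) for y in list(range(192,210))+list(range(284,356,2))])
# bottom (near) barrel-top edge and spot/line centroids in w4
h=cv2.cvtColor(load('w4')['img'],cv2.COLOR_RGB2HSV); m=((h[...,0]<20)&(h[...,1]>150)&(h[...,2]>80)).astype(np.uint8)
m[:203]=0;m[230:]=0;m[:,:305]=0;m[:,345:]=0; ys,xs=np.where(m); print('spot bbox',xs.min(),xs.max(),ys.min(),ys.max())
g=cv2.cvtColor(load('w4')['img'],cv2.COLOR_RGB2GRAY)
for y in(202,208,215,222,228,230,232): print(y,g[y,312:338])
E
```

```text
w4 [ 0.0653  0.0003 -0.1419] [ 2.604e-01 -2.000e-04 -9.655e-01]
w5 [ 0.0649  0.0005 -0.1421] [ 0.258   0.0021 -0.9662]
w6 [ 0.0645  0.0008 -0.1431] [ 0.2581  0.0012 -0.9661]
[(192, np.int64(96), np.int64(74), np.int64(46)), (193, np.int64(118), np.int64(67), np.int64(33)), (194, np.int64(50), np.int64(24), np.int64(13)), (195, np.int64(0), np.int64(2), np.int64(7)), (196, np.int64(105), np.int64(40), np.int64(8)), (197, np.int64(120), np.int64(47), np.int64(9)), (198, np.int64(142), np.int64(57), np.int64(10)), (199, np.int64(202), np.int64(84), np.int64(16)), (200, np.int64(233), np.int64(100), np.int64(17)), (201, np.int64(245), np.int64(117), np.int64(23)), (202, np.int64(229), np.int64(110), np.int64(21)), (203, np.int64(195), np.int64(87), np.int64(17)), (204, np.int64(179), np.int64(81), np.int64(16)), (205, np.int64(183), np.int64(86), np.int64(18)), (206, np.int64(165), np.int64(66), np.int64(11)), (207, np.int64(147), np.int64(58), np.int64(11)), (208, np.int64(153), np.int64(63), np.int64(13)), (209, np.int64(133), np.int64(53), np.int64(10)), (284, np.int64(119), np.int64(
[... 1864 characters left out ...]

 244 246 248 247 247 247 247 245]
208 [244 246 250 192 155 162 166 169 167 171 176   2   8  11  50 177 170 166
 167 167 162 172 237 251 246 244]
215 [250 181 163 165 167 167 168 165 169 173 176   1   6  14  81 175 169 165
 166 164 167 167 163 166 225 245]
222 [240 241 244 243 197 156 161 165 162 172 179   2   3  19  78 175 170 164
 158 161 163 236 250 248 245 244]
228 [245 244 239 240 243 245 244 245 248 254 255   0   4   7 116 255 249 244
 240 237 241 241 243 245 245 245]
230 [244 242 239 239 238 240 240 245 248 250 253  91 112 111 150 254 249 245
 241 244 245 244 244 244 244 244]
232 [240 240 239 241 245 245 244 245 244 242 243 247 250 250 248 246 245 244
 243 243 239 241 241 241 241 243]
```

```bash
python3 - <<'E'
from h import *
from scipy.optimize import least_squares
CO=np.array([.065,.0005,-.142])
def fr(n,ang):
    c=load(n); M=np.array([[np.cos(ang+np.pi/2),np.cos(ang),0],[np.sin(ang+np.pi/2),np.sin(ang),0],[0,0,-1.]]); return c,M,c['pose'][:3,3]-M@CO
def feats(dx,pit,zo):  # tool frame points for rows; marker z up = -tool z
    pts=np.array([(.017,0,.026),(.017,0,.034),(.012,0,.126),(-.012,0,.126)])
    x=pts[:,0]*np.cos(pit)+pts[:,2]*np.sin(pit); z=-pts[:,0]*np.sin(pit)+pts[:,2]*np.cos(pit)
    return np.c_[dx+x,0*x,zo-z]
for n,ang,obs,zo in(('w6',1.366,[195.7,198.7,305.5,348.3],.0665),('w5',1.366,[None,156.5,186,221.7],None)):
    c,M,t=fr(n,ang); print(n,'tcp',t.round(4))
    ok=[i for i,o in enumerate(obs) if o]; o=np.array([obs[i] for i in ok])
    f=lambda p,z:(w2pix(c,t+feats(p[0],p[1],z)@M.T)[ok,1]-o)
    if zo: 
        r=least_squares(lambda p:f(p,zo),[0,0]);print(r.x,r.fun)
        r=least_squares(lambda p:f([p[0],0],zo),[0]);print('no tilt',r.x,r.fun)
        r=least_squares(lambda p:f(p,p[2]),[0,0,zo]);print('free z',r.x,r.fun)
    else:
        z=t[2]-.024
        r=least_squares(lambda p:f([p[0],0],z),[0]);print('no tilt',r.x,r.fun, (t+M@[r.x[0],0,0]).round(4))
        r=least_squares(lambda p:f(p,z),[0,0]);print('tilt',r.x,r.fun)
c,M,t=fr('w4',1.211); w=pix2w(c,[(324.2,214.7),(324.3,230.2)],.03); print('spot tool frame w4',((w-t)@M).round(4),t)
E
```

```text
w6 tcp [0.4336 0.2879 0.189 ]
[-0.00181576  0.04272477] [ -2.34812709  -2.04480979 -13.72841737  18.88884775]
no tilt [0.00256099] [-7.86826862 -7.13256339 -9.21501986 20.73310814]
free z [-0.00774325 -0.14832495  0.10757446] [-0.99327143  1.0373921  -0.09562837  0.05116353]
w5 tcp [0.4351 0.2869 0.2259]
no tilt [-0.00013507] [-0.04162893  0.22833297 -0.2091011 ] [0.4352 0.2869 0.2259]
tilt [-0.00022392  0.00083912] [ 0.0227583   0.19912403 -0.22814983]
spot tool frame w4 [[-0.0488  0.0004  0.1976]
 [-0.0658  0.0005  0.1976]] [0.58358044 0.01078151 0.22759245]
```

```bash
python3 - <<'E'
from h import *
from scipy.optimize import least_squares
CO=np.array([.065,.0005,-.142]); ang=1.366
c=load('w6'); M=np.array([[np.cos(ang+np.pi/2),np.cos(ang),0],[np.sin(ang+np.pi/2),np.sin(ang),0],[0,0,-1.]]); t=c['pose'][:3,3]-M@CO
o=np.array([195.7,198.7,305.5])
def P(p,z):
    pts=np.array([(.017,0,.026),(.017,0,.034),(.012,0,.126),(0,0,-.012),(0.008,0,-.012)]); s,k=np.sin(p[1]),np.cos(p[1])
    return np.c_[p[0]+pts[:,0]*k+pts[:,2]*s,0*pts[:,0],z+pts[:,0]*s-pts[:,2]*k]
for z in(.0645,.0665,.0685):
    r=least_squares(lambda p:w2pix(c,t+P(p,z)@M.T)[:3,1]-o,[0,0]);print(z,r.x.round(4),r.fun.round(2),'tip tool',P(r.x,z)[3].round(4),'px nib +x edge',w2pix(c,t+P(r.x,z)@M.T)[4])
r=least_squares(lambda p:w2pix(c,t+P([p[0],0],p[1])@M.T)[:3,1]-o,[0,.0665]);print('upright free z',r.x,r.fun)
E
```

```text
0.0645 [-0.0017  0.0203] [-0.38  0.39 -0.02] tip tool [-0.0019  0.      0.0765] px nib +x edge [324.03024814 194.56528382]
0.0665 [-0.002  0.013] [-0.41  0.43 -0.02] tip tool [-0.0022  0.      0.0785] px nib +x edge [324.03692738 194.10809683]
0.0685 [-0.0023  0.0056] [-0.44  0.46 -0.02] tip tool [-0.0024  0.      0.0805] px nib +x edge [324.04349082 193.65611687]
upright free z [-0.00252065  0.06999003] [-0.47609967  0.4738852  -0.00906205]
```

```bash
python3 -m handwheel '[[[0,0,-0.025],0],[[0,0,-0.025],0.078],[[0,0,0],0.078],[[-0.01,-0.007,0],0],[[-0.022,-0.016,0],0],[[-0.033,-0.024,0],0],[[-0.033,-0.024,0],0],[[-0.033,-0.024,0],0],[[-0.033,-0.024,0],0],[[-0.033,-0.024,0],0]]'
python3 -m handwheel '[[[-0.033,-0.024,0],0],[[-0.028,-0.02,0.01],0],[[-0.018,-0.013,0.02],0],[[-0.009,-0.006,0.02],0],[[0,0,0.02],0],[[0,0,0],0],[[0,0,0],0],[[0,0,0],0]]'
python3 - <<'E'
from h import *
goto(.6272,-.0056,.115,1.21)
E
```

```text
time: 16.3
tcp_pos: [0.5677, 0.0825, 0.2377]
tcp_rot: [-0.002, 0.178, 0.984, -0.001]
force: [-0.0, 0.1, 0.3]
opening: 0.0135
grasp_force: 58.7
time: 17.1
tcp_pos: [0.6284, -0.005, 0.1706]
tcp_rot: [0.0, 0.179, 0.984, -0.0]
force: [0.3, -0.1, -0.0]
opening: 0.0135
grasp_force: 58.6
t 17.1 tcp [ 0.6284 -0.005   0.1706] yang 1.2109 turn 0.0009 shift now-axes [ 0.001  -0.001   0.0556] after turn [ 0.001  -0.001   0.0556] F [ 0.3 -0.1 -0. ] op 0.013488874239178583 q6 -1.26
```

```bash
python3 -m handwheel '[[[0.001,-0.001,0.02],0],[[0,0,0.02],0],[[0,0,0.01],0],[[0,0,0.003],0],[[0,0,0],0],[[0,0,0],0],[[0,0,0],0]]'
python3 - <<'E'
from h import *
goto(.6272,-.0056,.1045,1.21)
c=shot('wrist','w7'); im=c['img']
CO=np.array([.065,.0005,-.142]); st,M=tool(); t=c['pose'][:3,3]-M@CO; print('tcp from cam',t.round(4))
print('spot pred px',w2pix(c,[[.6293,-.0064,.03],[.6293-.017*.9358,-.0064+.017*.353,.03]]),'tip px',w2pix(c,[t+M@[-.0022+.008,0,.0785]]),'collar +x',w2pix(c,[t+M@[-.0022+.017,0,.0405],t+M@[-.0022+.017,0,.0325]]))
r=im[:,318:330].astype(int).mean(1).round().astype(int); print([(y,*map(int,r[y])) for y in range(150,216,2)])
h=cv2.cvtColor(im,cv2.COLOR_RGB2GRAY)
for y in range(178,200,3): print(y,h[y,296:352:2])
# side
c=shot('side','s7'); print(w2pix(c,[[.6293,-.0064,.03],t+M@[-.0022,0,.0785]]))
E
```

```text
time: 17.8
tcp_pos: [0.6278, -0.0055, 0.1184]
tcp_rot: [0.001, 0.179, 0.984, 0.0]
force: [0.8, -0.7, -0.2]
opening: 0.0134
grasp_force: 58.7
t 17.8 tcp [ 0.6278 -0.0055  0.1184] yang 1.2101 turn 0.0001 shift now-axes [ 0.0006 -0.0003  0.0139] after turn [ 0.0006 -0.0003  0.0139] F [ 0.8 -0.7 -0.2] op 0.013368410248970489 q6 -1.26
tcp from cam [ 0.6276 -0.0056  0.1184]
spot pred px [[323.45184077 200.55977265]
 [323.43776332 176.39375689]] tip px [[323.65987633 193.70684976]] collar +x [[323.50215151 195.8445625 ]
 [323.46233789 199.91699917]]
[(150, 241, 152, 77), (152, 241, 151, 76), (154, 241, 151, 76), (156, 241, 151, 76), (158, 241, 151, 76), (160, 241, 152, 76), (162, 241, 152, 76), (164, 242, 153, 78), (166, 241, 152, 76), (168, 241, 151, 76), (170, 243, 156, 79), (172, 226, 122, 52), (174, 245, 244, 217), (176, 232, 222, 196), (178, 129, 124, 114), (180, 140, 136, 126), (182, 130, 125, 116), (184, 137, 103, 76), (186, 144, 83, 20), (188, 140, 74, 21), (190, 132, 73, 21), (192, 120, 63, 18), (194, 87, 34, 13), (196, 121, 47, 10), (198, 172, 68, 14), (200, 248, 120, 20), (202, 2
[... 445 characters left out ...]
 220
 252 245 245 244 245 245 241 239 241 244]
187 [138 133 134 136 144 134 139 132 136  90 169 171 172   3  17  10 179 167
 159 182 239 243 242 243 244 244 243 243]
190 [136 132 138 139 136 137 138 125  95  97  90  92 178   2  17  10 178 167
 167 166 161 215 244 244 244 245 244 241]
193 [124 123 130 134 134 141 122  90  95 100  98 106 101  52  71  67 159 178
 177 173 169 165 232 238 240 243 242 239]
196 [144 138 135 139 113 102  76  76  78  82  68  62  65  65  57  66  65  68
  62  53 121 119 117 163 189 252 241 240]
199 [143 138 138 141  82  88  86  99 127 129 136 133 130 135 136 132 131 133
 130 133 133 134 129 132 133 131 247 240]
[[341.60289953 179.72337414]
 [341.87080638 177.23646704]]
```

```bash
for i in 1 2 3 4 5; do python3 -m handwheel '[[[0,0,0],0]]' | grep -E 'force: \[|tcp_pos' | tr '\n' ' '; echo; done
python3 -m handwheel '[[[0,0,0.004],0],[[0,0,0.003],0],[[0,0,0],0],[[0,0,0],0]]' >/dev/null
for i in 1 2 3 4 5; do python3 -m handwheel '[[[0,0,0],0]]' | grep -E 'force: \[|tcp_pos' | tr '\n' ' '; echo; done
```

```text
tcp_pos: [0.6272, -0.0055, 0.1176] force: [-0.4, 0.3, -0.4] 
tcp_pos: [0.627, -0.0055, 0.1173] force: [-0.6, -0.5, -0.7] 
tcp_pos: [0.6268, -0.0055, 0.1171] force: [-0.2, 0.2, -1.4] 
tcp_pos: [0.6268, -0.0055, 0.117] force: [-0.3, -0.6, 0.0] 
tcp_pos: [0.6268, -0.0055, 0.117] force: [0.7, -0.2, -0.6] 
tcp_pos: [0.6269, -0.0055, 0.1101] force: [0.8, 0.6, -0.7] 
tcp_pos: [0.627, -0.0055, 0.1102] force: [-0.1, -0.7, -0.9] 
tcp_pos: [0.6269, -0.0055, 0.1102] force: [0.9, -0.6, -0.4] 
tcp_pos: [0.6269, -0.0055, 0.1102] force: [0.4, 0.6, -0.3] 
tcp_pos: [0.6269, -0.0055, 0.1102] force: [-0.3, 0.2, 0.2]
```

```bash
python3 -m handwheel '[[[-0.0005,0,0],0],[[0,0,0.0017],0],[[0,0,0],0],[[0,0,0],0],[[0,0,0],0]]' >/dev/null
for i in 1 2 3 4 5; do python3 -m handwheel '[[[0,0,0],0]]' | grep -E 'force: \[|tcp_pos' | tr '\n' ' '; echo; done
python3 -m handwheel '[[[0,0,0.001],0],[[0,0,0.001],0],[[0,0,0],0],[[0,0,0],0],[[0,0,0],0]]' >/dev/null
for i in 1 2 3 4 5; do python3 -m handwheel '[[[0,0,0],0]]' | grep -E 'force: \[|tcp_pos' | tr '\n' ' '; echo; done
python3 -m handwheel '[[[0,0,0.001],0],[[0,0,0.001],0],[[0,0,0],0],[[0,0,0],0],[[0,0,0],0]]' >/dev/null
for i in 1 2 3 4 5; do python3 -m handwheel '[[[0,0,0],0]]' | grep -E 'time|force: \[|tcp_pos' | tr '\n' ' '; echo; done
```

```text
tcp_pos: [0.6274, -0.0057, 0.1085] force: [1.1, 0.5, -0.3] 
tcp_pos: [0.6274, -0.0057, 0.1085] force: [-0.4, -1.4, -0.4] 
tcp_pos: [0.6274, -0.0057, 0.1085] force: [-0.2, 0.9, 0.1] 
tcp_pos: [0.6274, -0.0057, 0.1085] force: [1.4, 0.4, 0.1] 
tcp_pos: [0.6274, -0.0057, 0.1084] force: [0.4, -0.6, -1.3] 
tcp_pos: [0.6274, -0.0057, 0.1065] force: [-0.3, 0.1, 0.2] 
tcp_pos: [0.6274, -0.0057, 0.1064] force: [0.4, -0.7, 0.9] 
tcp_pos: [0.6274, -0.0057, 0.1064] force: [0.0, -0.3, 0.6] 
tcp_pos: [0.6274, -0.0057, 0.1064] force: [-0.3, 0.8, 0.9] 
tcp_pos: [0.6274, -0.0057, 0.1064] force: [-0.2, 0.6, 0.6] 
time: 21.9 tcp_pos: [0.6274, -0.0057, 0.1045] force: [0.1, -0.7, 3.1] 
time: 22.0 tcp_pos: [0.6274, -0.0057, 0.1044] force: [0.7, -0.5, 3.1] 
time: 22.1 tcp_pos: [0.6274, -0.0057, 0.1045] force: [0.2, -0.8, 1.9] 
time: 22.2 tcp_pos: [0.6274, -0.0057, 0.1044] force: [0.0, 0.3, 2.1] 
time: 22.3 tcp_pos: [0.6274, -0.0057, 0.1044] force: [0.5, -0.5, 1.3]
```

```bash
python3 - <<'E'
from h import *
c=shot('wrist','w8'); im=c['img']; CO=np.array([.065,.0005,-.142]); st,M=tool(); t=c['pose'][:3,3]-M@CO
g=cv2.cvtColor(im,cv2.COLOR_RGB2GRAY)
print('pred line end',w2pix(c,[[.6293-.017*.9358,-.0064+.017*.353,.03]]),'collar +x bot/top',w2pix(c,[t+M@[-.0018+.017,0,.0405],t+M@[-.0018+.017,0,.0325]]))
print('col',g[170:206,324]); print('rib side rows',g[190,314:336],g[193,314:336],g[182,314:336])
goto(.6276,-.0058,.1045,1.21)
E
```

```text
pred line end [[323.94003035 181.77849549]] collar +x bot/top [[323.54098067 195.20720845]
 [323.50123865 199.25177394]]
col [171 167 169 168 171 172 169 167 149 117 251 243 100   0   8  20  19   6
  12  23   8   0   2  11   4   7  65  72  93 134 145 150 161 168 169 170]
rib side rows [135 131 136 141 116 108 114 130  11  13   8  13  11  18 117 196 199 197
 244 249 247 245] [ 92  88 104 102 102  97 110 103  25   3  11  12   3  29 129 181 175 174
 175 172 161 169] [240 241 241 239 239 241 245 253 104  97 100 106 103  98 178 252 245 242
 243 245 245 244]
t 22.35 tcp [ 0.6274 -0.0057  0.1044] yang 1.21 turn -0.0 shift now-axes [-0.0002 -0.     -0.0001] after turn [-0.0002 -0.     -0.0001] F [ 0.5 -0.   2.1] op 0.013415157980225504 q6 -1.26
```

```bash
python3 -c "
from workcell import ctrl
print(ctrl.hand_in())"
```

```text
the job is handed in; nothing more can be done
None
```

The job is handed in: the board is seated over both pegs and released, and the orange marker is still gripped, upright on the spot along the line. The nib is pressed about half way in (about 4 mm, judged from force and height) at 22.35 s.

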